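# Fetch the press pad from between the bottles

### The job

The white press pad sits in its nest on the aluminium stand with two tall things close against it. Stand those two upright in the grey side tray, then lift out the pad and set it flat on the middle of the steel anvil; only then put the two back upright exactly where each of them stood. Leave the third tall thing on the stand, the loupe and the jar where they are, and tip nothing over.

Things in the scene. Friction and masses are not known exactly. Their poses are not given: they have to be found in the camera images.
- stand: Fixed aluminium plate 78x246x12 mm. Origin on the bench under the pad's nest, x across, y along, z up; top face at z=12, ends at y=-165 and +80 mm. Places (dark discs) at y=+46, 0 (nest), -46, -130. Steel cheeks along y, 44 mm long, rise 24 mm above the top at the nest's sides, inner faces at x=+/-26: grip the pad along y only, fingers where the neighbours stood.
- pad: White turned plastic press pad, a disc 41 mm in diameter and 12 mm high, about 18 g, in the nest at the start. Origin at the centre of its underside, z up.
- amber_bottle: Round bottle with amber body and dark cap, 78 mm high, loose, 50 g. Body 38 to 41 mm in diameter up to 34 mm, above that the shoulder and the cap, gripped there as 24 mm in diameter. Origin at the centre of its underside, z up. Stands on one of the stand's places y = +46, -46 or -130 mm.
- small_bottle: Small round white bottle with a blue cap, 68 mm high, loose, 50 g. Body 33 to 35 mm in diameter up to 28 mm, above that the shoulder and the cap, gripped there as 20 mm in diameter. Origin at the centre of its underside, z up. Stands on one of the stand's places y = +46, -46 or -130 mm.
- parts_box: White square open-topped parts box, upright, 42 (x) x 40 (y) x 60 (z) mm, walls 2 mm, small red parts fixed inside, loose, 50 g; grip it across the outside. Origin at the centre of its underside. Its sides are parallel to the stand's to about 3 degrees. Stands on one of the stand's places y = +46, -46 or -130 mm.
- side_tray: Grey shallow plastic tray, fixed to the bench, 110 (x) x 160 (y) mm, rim 10 mm high, walls and floor 3 mm. Origin at the centre of its underside, its floor 3 mm above it. Empty at the start: the side area for the two things that are cleared.
- anvil: Round turned steel bench anvil with a waist, fixed, 72 mm in diameter at the foot, 30 mm high; flat top 52 mm in diameter, 30 mm above its origin, which is the centre of its underside.
- loupe: Black eye loupe, 37 mm in diameter, 32 mm high, loose, a bystander. Origin at the centre of its underside.
- jar: Round glass dish with a light grey knobbed lid, 60 mm in diameter, 36 mm high, loose, a bystander. Origin at the centre of its underside.
There are look-alikes about, which are no part of the job. There is more than one size of the pad; the one meant has the size given above.

How it is judged:
By the outcome, as a careful person would: the job done as asked, in the order asked, and still so for the second after the job is handed in, with the robot touching nothing.
It also fails if it takes over 128 s, if anything falls off the work surface, if the arm or the gripper's body presses on something with over 40 N, if the wrist force passes 120 N, or if a joint passes its speed limit or range.

### The arm

A 6-joint arm with a two-finger parallel gripper is mounted at the origin on a cart in front of the work surface, level with it; the furniture and walls round the work are solid. World frame = base frame: x ahead of the robot, y to its left, z up, the work surface at z = 0. Lengths are in m, angles in rad, forces in N, time in s.
With the tool pointing down it reaches from about 0.35 to 0.725 m from the base axis. Payload 6 kg.
Tool frame: the origin (TCP) lies at the very end of the fingers, on their centre line; the grasp point (between the pads) lies 19 mm behind it; z points along the fingers, y is the line along which they close (so a half turn about z gives the same grasp; the last joint's range is limited). The gripper opens to 85 mm and grips with 20 to 120 N. Pads are 22 mm wide; open, the fingers measure 114 mm over their backs; the gripper's body (76 mm by 85 mm) begins 54 mm behind the grasp point. The pads swing forward as they close: fully open they stand 13 mm farther back than shut.
Start: joints at [1.505, 0.04, 0.085, 0, -1.615, -0.334], TCP at [0.234, 0.553, 0.231] pointing down, gripper open.
Joint ranges: [-2.56, 2.56], [-1.29, 2.01], [-1.08, 1.49], [-3.29, 1.98], [-2.81, -0.18], [-2.99, 2.99]. Speed limits (rad/s): [2.57, 2.57, 3.01, 3.14, 3.14, 3.14].

### API

Orientations are given as a rotation vector (axis times angle).
In Python, from plant import manip, claw, eyes gives the robot as it stands. Calls block until the motion is done:
- manip.reach(position, orientation): joint-space move of the TCP to a pose.
- manip.line_to(position, ori=None, rate=0.15): straight line of the TCP; ori=None keeps the orientation; rate is the mean speed in m/s.
- manip.goto_joints(angles): joint-space move.
- claw.command_gripper(opening): opening from 0.0 (shut) to 1.0 (fully open); the grip force is fixed at half the most; returns when the fingers have stopped.
- manip.hold(seconds).
- manip.inverse_kinematics(position, orientation): joint angles nearest the present ones, or None.
- eyes.read_camera(name): name is "scene" or "side" or "wrist"; returns the picture (480x640x3 uint8, red, green, blue); there is no depth.
- eyes.camera_model(name): a dict with "K" (3x3 intrinsics, pixels), "dist" ([k1, k2, p1, p2, k3] as OpenCV has them; the pictures are not rectified), "origin" and "orientation" of the camera in the world. Camera axes: x right, y down, z forward; pixel columns grow to the right and rows downward; lengths in m; the calibration is good to about 2 mm. A picture is of the moment at which its call begins: read the wrist's pose just before it. camera_model takes no time and is no camera call; for the wrist camera it gives the pose at the moment of the call.
A pose or a line that the arm cannot do raises manip.MotionError and nothing moves.
- manip.sign_off(): hands the job in; it is judged then, once.
Readings, each from a call of its own:
- manip.read_t(): time.
- manip.read_joint_positions(): joint angles.
- manip.read_joint_vel(): joint speeds.
- manip.read_joint_efforts(): joint torques, N m.
- manip.read_position(): TCP position.
- manip.read_orientation(): TCP orientation.
- manip.read_wrist_force(): force on the tool from outside, world axes, zero at the start.
- manip.read_torque(): the same for the moment, N m.
- manip.read_gripper_width(): opening from 0.0 (shut) to 1.0 (fully open).
- manip.read_finger_force(): force on a finger pad.
Only numpy, scipy, OpenCV 4.12 (cv2) and the standard library are available. Lean on these libraries where they do the work, as an engineer would, in place of code of your own. Each camera call takes 0.05 s, during which the arm holds its last target. There are 200 camera calls.

## Working session

There is one attempt and no reset: what is moved stays moved. The work goes in short steps, each a Python script; the robot and the scene stay as the last script left them, time stands still between calls to the robot, and variables do not carry over. Pictures are saved under pics/ and viewed, at most 17 in all, crops included, and the job is handed in when it is done.

```bash
mkdir -p pics; ls; python3 - <<'E'
from plant import manip, claw, eyes
import cv2,numpy as np
for n in ("scene","side","wrist"):
    m=eyes.camera_model(n); print(n,{k:np.round(v,4).tolist() for k,v in m.items()})
    cv2.imwrite(f"pics/{n}0.png",eyes.read_camera(n)[:,:,::-1])
print(manip.read_t(),manip.read_orientation(),manip.read_gripper_width())
E
```

```text
pics
scene {'K': [[460.0197, 0.0, 323.5007], [0.0, 460.0197, 243.4785], [0.0, 0.0, 1.0]], 'dist': [-0.0352, 0.0, 0.0, 0.0, 0.0], 'origin': [0.008, -0.4927, 0.4486], 'orientation': [-1.9091, 0.8031, -0.5075]}
side {'K': [[480.6888, 0.0, 325.6191], [0.0, 480.6888, 237.3997], [0.0, 0.0, 1.0]], 'dist': [-0.0374, 0.0, 0.0, 0.0, 0.0], 'origin': [0.2582, 0.3949, 0.7621], 'orientation': [-1.0486, 2.6252, -0.7857]}
wrist {'K': [[371.6842, 0.0, 317.0345], [0.0, 371.6842, 240.7205], [0.0, 0.0, 1.0]], 'dist': [0.0181, 0.0, 0.0, 0.0, 0.0], 'origin': [0.3034, 0.5235, 0.3712], 'orientation': [1.6304, -2.4611, -0.3711]}
0.15 [ 3.07770405e+00 -6.23530080e-01 -2.12560032e-04] 1.004278901145961
```

View pics/scene0.png

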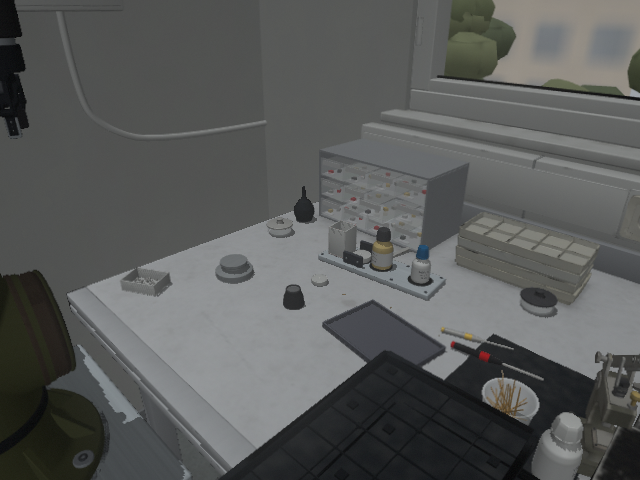

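View pics/side0.png

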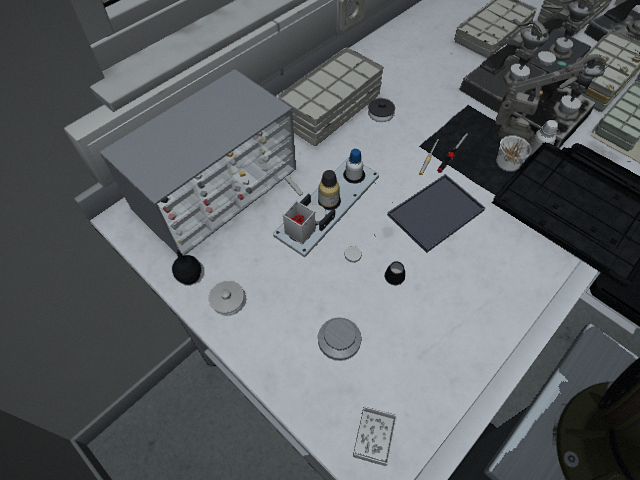

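Box (300,222 side) and amber (329,190) flank the pad; small bottle (355,165) stays. Tray at (436,212), anvil (340,336), a decoy disc at (353,254). Now the rough positions.

```bash
cat > h.py <<'E'
from plant import manip, claw, eyes
import cv2,numpy as np
from scipy.spatial.transform import Rotation as R
def cast(m,uv,z):
    """rays through pixels uv onto plane(s) z -> Nx3"""
    uv=np.asarray(uv,float).reshape(-1,1,2)
    n=cv2.undistortPoints(uv,m["K"],np.array(m["dist"])).reshape(-1,2)
    d=R.from_rotvec(m["orientation"]).apply(np.c_[n,np.ones(len(n))])
    o=np.array(m["origin"]); return o+d*((z-o[2])/d[:,2])[:,None]
def proj(m,P):
    r=R.from_rotvec(m["orientation"]).inv(); 
    rv=r.as_rotvec(); t=-r.apply(m["origin"])
    return cv2.projectPoints(np.asarray(P,float).reshape(-1,3),rv,t,m["K"],np.array(m["dist"]))[0].reshape(-1,2)
def ori(yaw):
    """tool down, closing line (tool y) at angle yaw in the world xy plane"""
    y=np.array([np.cos(yaw),np.sin(yaw),0]); z=np.array([0,0,-1.])
    return R.from_matrix(np.c_[np.cross(y,z),y,z]).as_rotvec()
def snap(cam,name):
    m=eyes.camera_model(cam); im=eyes.read_camera(cam)[:,:,::-1].copy(); cv2.imwrite(f"pics/{name}.png",im); return m,im
E
python3 - <<'E'
from h import *
S=eyes.camera_model("side")
def p(l,uv,z): print(l,np.round(cast(S,uv,z)[:,:2]*1000,0).tolist())
p("stand corners",[[274,233],[304,253],[380,176],[358,162]],.012)
p("box rim",[[285,206],[304,199],[316,216],[297,223]],.072)
p("amber cap",[[329,175]],.090); p("small cap",[[355,154]],.080)
p("tray rim",[[388,211],[428,250],[485,211],[445,177]],.010)
p("anvil top",[[342,334]],.03);p("jar",[[227,297]],.03);p("loupe",[[396,268]],.032);p("decoy",[[353,254]],.01)
p("cabinet",[[180,252],[297,172]],0)
# wrist camera offset in tool frame
m=eyes.camera_model("wrist");r=R.from_rotvec(manip.read_orientation()).inv()
print(r.apply(m["origin"]-np.array(manip.read_position())), (r*R.from_rotvec(m["orientation"])).as_matrix().round(3))
E
```

```text
stand corners [[670.0, 96.0], [598.0, 88.0], [616.0, -149.0], [674.0, -147.0]]
box rim [[665.0, 66.0], [652.0, 31.0], [610.0, 44.0], [623.0, 77.0]]
amber cap [[648.0, -30.0]]
small cap [[654.0, -109.0]]
tray rim [[549.0, -93.0], [438.0, -75.0], [411.0, -225.0], [519.0, -241.0]]
anvil top [[438.0, 161.0]]
jar [[623.0, 246.0]]
loupe [[451.0, 7.0]]
decoy [[533.0, 27.0]]
cabinet [[772.0, 241.0], [754.0, -47.0]]
[ 0.07584248 -0.00036427 -0.14079954] [[-0.001 -0.955 -0.296]
 [ 1.    -0.001 -0.001]
 [ 0.    -0.296  0.955]]
```

```bash
python3 - <<'E'
from h import *
for y in (0,np.pi): print(manip.inverse_kinematics([.60,.03,.25],ori(y)), manip.inverse_kinematics([.64,.0,.05],ori(y+np.pi/2)))
manip.reach([.60,.03,.25],ori(0))
m,im=snap("wrist","w1"); print(manip.read_t(),manip.read_joint_positions(),m["origin"])
E
```

```text
[ 0.38318241  0.0450641   0.12386522  0.         -1.64959745  2.75841025] [ 0.31207204  0.19700836 -0.07711282  0.         -1.29667515 -1.88286836]
[ 0.38318241  0.0450641   0.12386522  0.         -1.64959745 -0.38318241] [ 3.12072036e-01  1.97008359e-01 -7.71128210e-02  4.44089210e-16
 -1.29667515e+00  1.25872429e+00]
2.8083 [ 3.83950797e-01  4.50810071e-02  1.23806770e-01 -8.24066142e-05
 -1.64954498e+00  2.75811374e+00] [0.60043937 0.10609108 0.39075663]
```

View pics/w1.png

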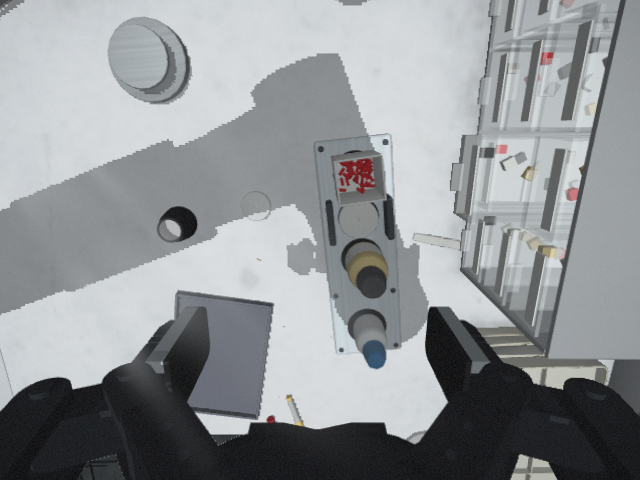

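The wrist view shows the stand clearly: box rim at (358,178), pad (358,217), amber cap (372,282), small cap (374,353), anvil top (138,52), decoy (256,206), loupe (178,224) and tray (225,350). I'll take a second view from the other side.

```bash
python3 - <<'E'
from h import *
import json
manip.reach([.60,-.01,.24],ori(np.pi))
m,im=snap("wrist","w2"); print(manip.read_t(),manip.read_joint_positions(),m["origin"])
json.dump({k:np.array(v).tolist() for k,v in m.items()},open("w2.json","w"))
a=cv2.imread("pics/w1.png")[125:365,305:415]
cv2.imwrite("pics/c1.png",cv2.resize(a,None,fx=2.5,fy=2.5,interpolation=cv2.INTER_CUBIC))
E
```

```text
5.4583 [ 3.16978896e-01  4.15635167e-02  1.02082039e-01 -2.91062591e-05
 -1.63132418e+00 -3.16613554e-01] [ 0.60051453 -0.08523903  0.38082267]
```

View pics/w2.png

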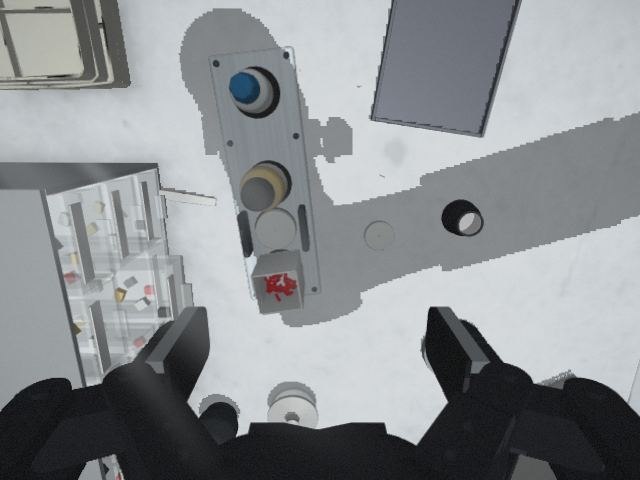

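View pics/c1.png

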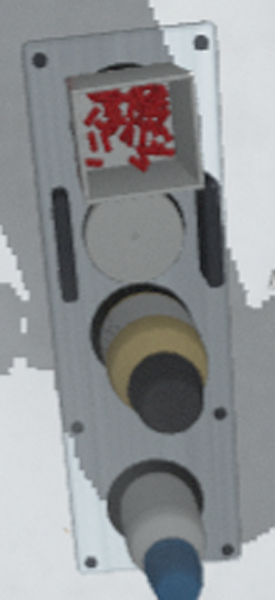

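```bash
python3 - <<'E'
from h import *
import json
m2=json.load(open("w2.json"))
C=R.from_matrix([[-.001,-.955,-.296],[1,-.001,-.001],[0,-.296,.955]])
m1=dict(m2); m1["origin"]=[0.60043937,0.10609108,0.39075663]
# orientation w1 = w2 rotated by pi about world z
m1["orientation"]=(R.from_rotvec([0,0,-np.pi])*R.from_rotvec(m2["orientation"])).as_rotvec().tolist()
json.dump(m1,open("w1.json","w"))
c=lambda l:np.array(l,float)/2.5+[305,125]
p=lambda l,m,uv,z:print(l,np.round(cast(m,uv,z)[:,:2]*1000,1).tolist())
p("w1 holes",m1,c([(40,61),(201,42),(77,428),(220,413),(91,563),(228,550)]),.012)
p("w2 holes",m2,[(315,290),(296,136),(230,143),(286,56),(216,64)],.012)
p("w1 corners",m1,c([(22,43),(214,22),(240,557),(79,574)]),.012)
p("pad w1",m1,c([(134,237)]),.024)
p("box rim w1",m1,c([(68,78),(189,66),(204,184),(86,203)]),.072)
p("amber w1",m1,c([(168,396)]),.090)
im=cv2.imread("pics/w2.png")
cv2.imwrite("pics/c2.png",cv2.resize(im[30:320,190:340],None,fx=2,fy=2,interpolation=cv2.INTER_CUBIC))
p("tray w2",m2,[(371,121),(483,137)],.010)
E
```

```text
Traceback (most recent call last):
  File "h.py", line 7, in cast
    n=cv2.undistortPoints(uv,m["K"],np.array(m["dist"])).reshape(-1,2)
      ~~~~~~~~~~~~~~~~~~~^^^^^^^^^^^^^^^^^^^^^^^^^^^^^^^
cv2.error: OpenCV(4.12.0) :-1: error: (-5:Bad argument) in function 'undistortPoints'
> Overload resolution failed:
>  - cameraMatrix is not a numpy array, neither a scalar
>  - Expected Ptr<cv::UMat> for argument 'cameraMatrix'
```

```bash
sed -i 's/m\["K"\]/np.array(m["K"])/' h.py; python3 - <<'E'
from h import *
import json
m2=json.load(open("w2.json")); m1=json.load(open("w1.json"))
c=lambda l:np.array(l,float)/2.5+[305,125]
p=lambda l,m,uv,z:print(l,np.round(cast(m,uv,z)[:,:2]*1000,1).tolist())
p("w1 holes",m1,c([(40,61),(201,42),(77,428),(220,413),(91,563),(228,550)]),.012)
p("w2 holes",m2,[(315,290),(296,136),(230,143),(286,56),(216,64)],.012)
p("w1 corners",m1,c([(22,43),(214,22),(240,557),(79,574)]),.012)
p("pad w1",m1,c([(134,237)]),.024)
p("box rim w1",m1,c([(68,78),(189,66),(204,184),(86,203)]),.072)
p("amber w1",m1,c([(168,396)]),.090)
im=cv2.imread("pics/w2.png")
cv2.imwrite("pics/c2.png",cv2.resize(im[30:320,190:340],None,fx=2,fy=2,interpolation=cv2.INTER_CUBIC))
p("tray w2",m2,[(371,121),(483,137)],.010)
E
```

```text
w1 holes [[604.3, 83.4], [667.7, 90.6], [621.3, -76.2], [684.8, -68.9], [628.9, -145.6], [692.6, -138.6]]
w2 holes [[602.8, 84.9], [620.6, -75.5], [684.0, -69.0], [628.4, -144.3], [691.6, -137.7]]
w1 corners [[597.2, 90.3], [672.3, 98.1], [698.4, -142.3], [623.4, -151.6]]
pad w1 [[642.6, 14.6]]
box rim w1 [[613.1, 81.4], [653.4, 85.3], [660.7, 45.5], [619.9, 38.8]]
amber w1 [[648.8, -26.4]]
tray w2 [[549.4, -89.1], [441.7, -74.2]]
```

View pics/c2.png

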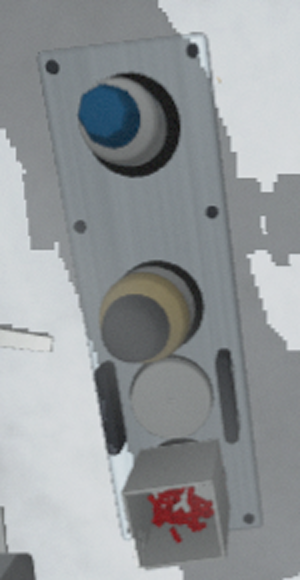

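```bash
python3 - <<'E'
from h import *
import json
m2=json.load(open("w2.json")); m1=json.load(open("w1.json"))
c2=lambda l:np.array(l,float)/2+[190,30]
c=lambda l:np.array(l,float)/2.5+[305,125]
p=lambda l,m,uv,z:print(l,np.round(cast(m,uv,z)[:,:2]*1000,1).tolist())
p("pad w2",m2,c2([(172,397)]),.024); p("amber w2",m2,c2([(135,327)]),.090)
p("box rim w2",m2,c2([(124,490),(219,481),(228,556),(143,567)]),.072)
p("w2 corners",m2,c2([(40,50),(205,33)]),.012)
# amber by triangulation of cap-top centres
def ray(m,uv):
    a=cast(m,uv,0.)[0]; o=np.array(m["origin"]); d=a-o; return o,d/np.linalg.norm(d)
for n,a,b in (("amber",c([(168,396)]),c2([(135,327)])),):
    (o1,d1),(o2,d2)=ray(m1,a),ray(m2,b)
    s=np.linalg.lstsq(np.c_[d1,-d2],o2-o1,rcond=None)[0]; print(n,o1+s[0]*d1,o2+s[1]*d2)
# dark cap contour in both
for n,m,(x0,y0,x1,y1) in (("w1",m1,(350,255,395,305)),("w2",m2,(235,165,285,215))):
    im=cv2.imread(f"pics/{n}.png"); g=im[y0:y1,x0:x1]; hsv=cv2.cvtColor(g,cv2.COLOR_BGR2HSV)
    print(n); 
    for t in (70,90,110):
        k=((g.max(2)<t)&(hsv[...,1]<80)).astype(np.uint8); q,l,s,ce=cv2.connectedComponentsWithStats(k); i=1+s[1:,4].argmax() if q>1 else 0; print(t,s[i]+[x0,y0,0,0,0],ce[i]+[x0,y0])
E
```

```text
pad w2 [[641.4, 12.6]]
amber w2 [[647.4, -34.0]]
box rim w2 [[658.8, 42.6], [616.2, 38.3], [612.6, 75.3], [652.0, 80.9]]
w2 corners [[696.3, -145.0], [622.4, -152.0]]
amber [ 0.6507997  -0.03182487  0.07758884] [ 0.64947964 -0.03182369  0.07737604]
w1
70 [356 266  30  32 749] [371.18291055 281.48064085]
90 [356 266  31  33 782] [371.09846547 281.39641944]
110 [355 265  32  34 835] [371.21556886 281.3988024 ]
w2
70 [276 165   9   9  37] [281.21621622 167.72972973]
90 [250 177  25  32 300] [265.37666667 189.19333333]
110 [241 177  35  38 961] [257.52757544 194.11134235]
```

```bash
cat >> h.py <<'E'
D=np.deg2rad; HI=.19
BOX=(.6365,.0610,.033,D(188)); AMB=(.6480,-.0302,.049,D(186.3))   # grasp TCP x,y,z,yaw
TBOX=(.487,-.122,.0247,D(172)); TAMB=(.477,-.198,.0407,D(172))    # tray places
def over(p,z=HI): manip.reach([p[0],p[1],z],ori(p[3]))
def down(p,dz=0):
    manip.line_to([p[0],p[1],p[2]+dz+.02],rate=.15); manip.line_to([p[0],p[1],p[2]+dz],rate=.05)
def up(p,z=HI):
    q=manip.read_position(); manip.line_to([q[0],q[1],q[2]+.015],rate=.06); manip.line_to([q[0],q[1],z],rate=.18)
def stat(l): print(l,round(manip.read_t(),1),"w",round(manip.read_gripper_width(),3),"ff",np.round(manip.read_finger_force(),1),"F",np.round(manip.read_wrist_force(),1),"p",np.round(manip.read_position(),4))
def pick(p):
    over(p); down(p); stat("at"); claw.command_gripper(0.0); stat("grip"); up(p); stat("up")
def place(p,dz=.0007,op=.8):
    over(p); down(p,dz); stat("down"); claw.command_gripper(op); up(p); stat("placed")
E
python3 - <<'E'
from h import *
pick(BOX); snap("wrist","w3"); 
E
```

```text
at 7.5 w 1.005 ff 0.0 F [-0.1 -0.3 -0.9] p [0.6364 0.0609 0.0327]
grip 8.0 w 0.488 ff 61.5 F [-0.6  0.4  2.2] p [0.6368 0.0611 0.0335]
up 9.4 w 0.491 ff 61.5 F [ 0.4 -0.7 -1.6] p [0.6361 0.0612 0.1881]
```

View pics/w3.png

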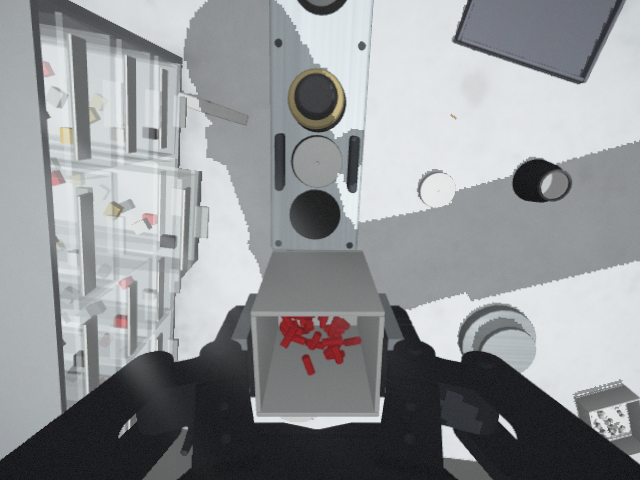

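The box is held upright, and its place disc (315,214), the pad (317,161) and the amber cap (317,97) are all visible. I'll measure these and place the box in the tray.

```bash
python3 - <<'E'
from h import *
m=eyes.camera_model("wrist")
for n,uv,z in (("disc",(315,214),.012),("pad",(317,161),.024),("amber",(318,97),.090),("anvil",(504,345),.03),("holes",(278,43),.012),("",(362,46),.012),("",(278,243),.012),("",(350,245),.012)): print(n,np.round(cast(m,[uv],z)[0,:2]*1000,1))
place(TBOX); snap("wrist","w4")
m=eyes.camera_model("wrist"); import json; json.dump({k:np.array(v).tolist() for k,v in m.items()},open("w4.json","w"))
E
```

```text
disc [638.1  59.7]
pad [642.8  13.5]
amber [648.4 -29.6]
anvil [450.1 153.7]
holes [684.3 -68.5]
 [620.5 -75.4]
 [667.2  90.6]
 [603.2  83.6]
down 12.0 w 0.484 ff 61.5 F [-1.2 -0.7  0.2] p [ 0.4867 -0.122   0.0249]
placed 13.8 w 0.804 ff 0.0 F [ 0.3  0.7 -0. ] p [ 0.4865 -0.1218  0.1884]
```

View pics/w4.png

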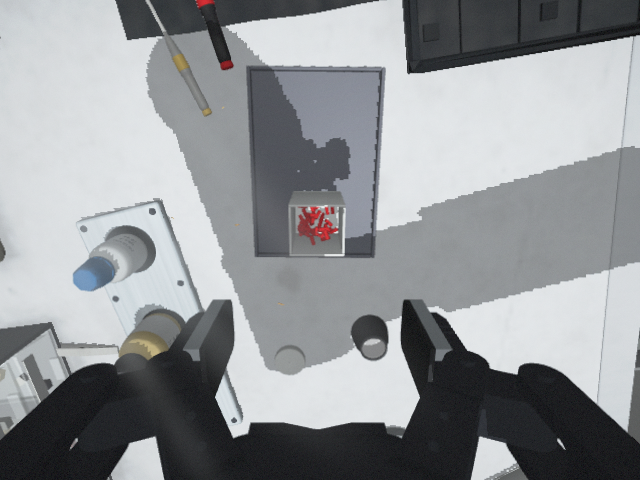

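The box stands inside the tray at (317,225). Next is the amber bottle.

```bash
python3 - <<'E'
from h import *
claw.command_gripper(1.0)
pick(AMB)
m=eyes.camera_model("wrist"); snap("wrist","w5")
place(TAMB)
manip.reach([.55,.02,HI],ori(D(186.3-90))) if False else None
import json; json.dump({k:np.array(v).tolist() for k,v in m.items()},open("w5.json","w"))
m,_=snap("wrist","w6")
a=np.hstack([cv2.resize(cv2.imread(f"pics/{n}.png"),(400,300)) for n in ("w5","w6")]); cv2.imwrite("pics/c3.png",a)
E
```

```text
at 16.4 w 1.002 ff 0.0 F [0.7 0.4 1. ] p [ 0.6479 -0.0303  0.0487]
grip 17.0 w 0.267 ff 58.7 F [-0.2  0.3  0.1] p [ 0.6479 -0.0302  0.0489]
up 18.3 w 0.265 ff 58.7 F [-0.2 -0.6 -2. ] p [ 0.6473 -0.03    0.1881]
down 20.8 w 0.263 ff 59.2 F [-0.4  0.9 -0.4] p [ 0.4769 -0.198   0.0412]
placed 22.6 w 0.803 ff 0.0 F [-1.1 -1.1  0. ] p [ 0.4765 -0.1977  0.1884]
```

View pics/c3.png

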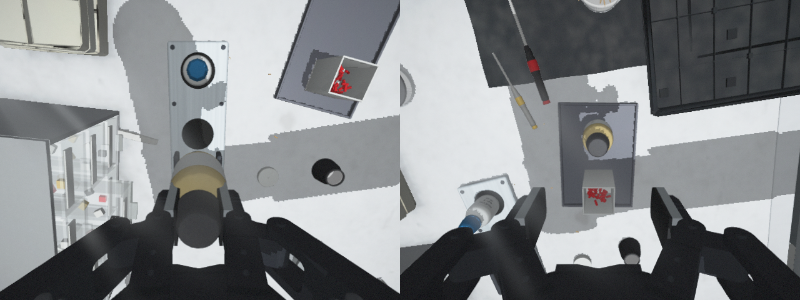

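```bash
python3 - <<'E'
from h import *
import json
m5=json.load(open("w5.json")); print("amber disc",cast(m5,[(315,213)],.012)[0])
manip.reach([.56,.08,.24],ori(D(96.3)))
m,im=snap("wrist","w7"); m={k:np.array(v).tolist() for k,v in m.items()}; json.dump(m,open("w7.json","w"))
print(manip.read_t(),proj(m,[[.643,.0145,.024],[.44,.16,.03]]))
E
```

```text
amber disc [ 0.64948932 -0.03214493  0.012     ]
24.3083 [[245.56148331 277.83474989]
 [423.89339384  82.53956494]]
```

View pics/w7.png

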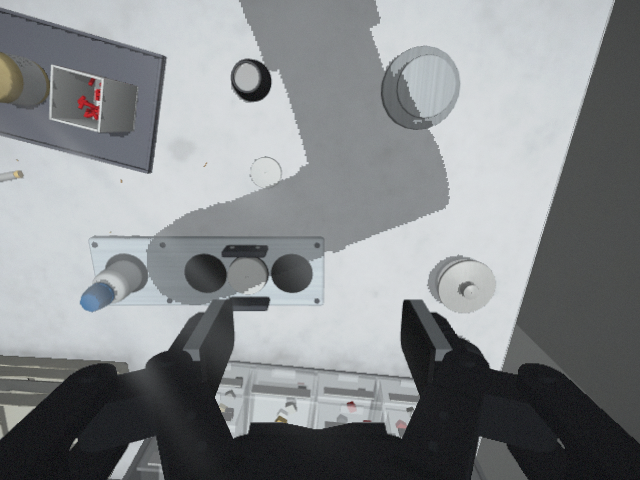

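```bash
python3 - <<'E'
from h import *
import json
m=json.load(open("w7.json")); im=cv2.imread("pics/w7.png")
for n,uv,z in (("amb disc",(206,272.5),.012),("pad",(249,274.5),.024),("box disc",(292,273),.012),("anvil",(429,85),.03),("holes",(95,244),.012),("",(318,242.5),.012)): print(n,np.round(cast(m,[uv],z)[0,:2]*1000,1))
a=im[30:140,370:470]; b=im[225:320,140:330]
cv2.imwrite("pics/c4.png",np.hstack([cv2.resize(a,(400,440),interpolation=2),cv2.copyMakeBorder(cv2.resize(b[:,60:160],(400,380),interpolation=2),0,60,0,0,0)]))
m1=json.load(open("w1.json"));print("anvil w1",cast(m1,[(138.5,52)],.03)[0])
E
```

```text
amb disc [646.7 -29.5]
pad [638.9  17.8]
box disc [637.4  61.5]
anvil [441.5 164.8]
holes [ 627.2 -143.8]
 [600.5  85.3]
anvil w1 [0.44482882 0.16649634 0.03      ]
```

View pics/c4.png

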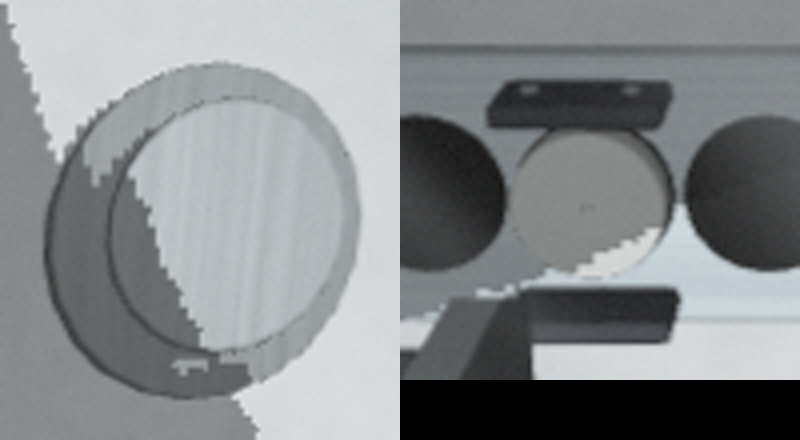

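```bash
python3 - <<'E'
from h import *
import json
m=json.load(open("w7.json"))
for n,uv,z in (("pad",(247,276.8),.024),("anvil",(426.7,86.2),.03),("foot",(370+202/4,30+231/4),0.004)): print(n,np.round(cast(m,[uv],z)[0,:2]*1000,1))
E
```

```text
pad [641.7  15.9]
anvil [442.6 163. ]
foot [441.4 164.3]
```

```bash
python3 - <<'E'
from h import *
P=(.6422,.0152); 
claw.command_gripper(.60); manip.reach([*P,.10],ori(D(96.3))); manip.line_to([*P,.024],rate=.1)
stat("pre"); f0=np.array(manip.read_wrist_force())
z=.024
while z>.002:
    z-=.0015; manip.line_to([*P,z],rate=.03); f=np.array(manip.read_wrist_force())-f0
    if abs(f[2])>4: break
stat("contact"); print(z,f)
m,_=snap("wrist","w8")
E
```

```text
pre 26.3 w 0.599 ff 0.0 F [ 0.2 -1.   0.1] p [0.6428 0.0153 0.025 ]
contact 29.0 w 0.601 ff 3.5 F [-3.4  0.4  7.6] p [0.6423 0.0152 0.0089]
0.007499999999999996 [-3.62236426  1.38775504  7.53694209]
```

View pics/w8.png

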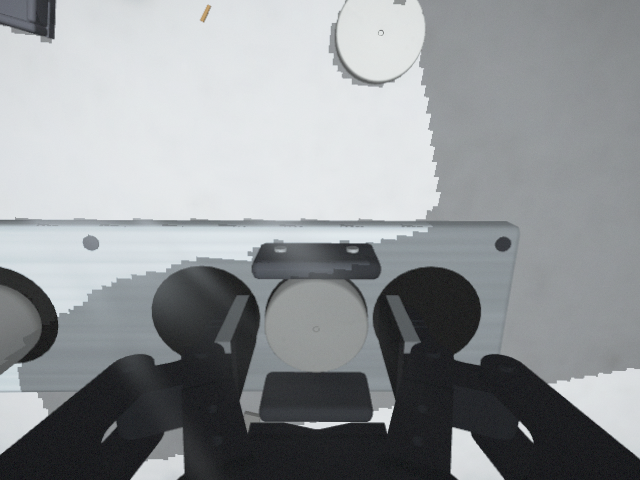

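The fingers flank the pad (316,325) with clear gaps, and the contact was with the stand top. I'll raise slightly, grip, lift and carry the pad to the anvil.

```bash
python3 - <<'E'
from h import *
P=(.6422,.0152); A=(.4430,.1635)
manip.line_to([*P,.0118],rate=.03); claw.command_gripper(0.0); stat("grip")
zg=manip.read_position()[2]
manip.line_to([*P,.05],rate=.06); manip.line_to([*P,.12],rate=.15); stat("up")
manip.reach([*A,.12],ori(D(96.3))); stat("over")
snap("wrist","w9")
manip.line_to([*A,zg+.03],rate=.12); manip.line_to([*A,zg+.0187],rate=.03); stat("down")
f0=np.array(manip.read_wrist_force()); z=zg+.0187
while z>zg+.016:
    z-=.0005; manip.line_to([*A,z],rate=.02); f=np.array(manip.read_wrist_force())-f0
    if f[2]>3: break
stat("touch"); print(z-zg,f)
claw.command_gripper(.62); stat("open"); manip.line_to([*A,.06],rate=.05); manip.line_to([*A,.16],rate=.15)
snap("wrist","w10"); snap("side","s10")
w=[cv2.resize(cv2.imread(f"pics/{n}.png"),(400,300)) for n in ("w9","w10")]
cv2.imwrite("pics/c5.png",np.hstack(w))
E
```

```text
grip 29.6 w 0.427 ff 60.1 F [ 0.9 -0.1  1.6] p [0.6424 0.0152 0.012 ]
up 31.0 w 0.428 ff 60.0 F [ 0.9  0.4 -0.6] p [0.6417 0.0153 0.1188]
over 32.0 w 0.429 ff 60.0 F [ 0.8  0.1 -1.1] p [0.4435 0.1633 0.1199]
down 33.4 w 0.432 ff 60.0 F [ 0.2 -0.7  0.1] p [0.443  0.1634 0.0306]
touch 34.1 w 0.433 ff 60.5 F [-3.1 -0.1  5.5] p [0.4431 0.1636 0.0299]
0.0172 [-3.24384913  0.6358425   5.41292151]
open 34.4 w 0.62 ff 0.0 F [-0.5  0.4  0.5] p [0.4429 0.1634 0.0289]
```

View pics/c5.png

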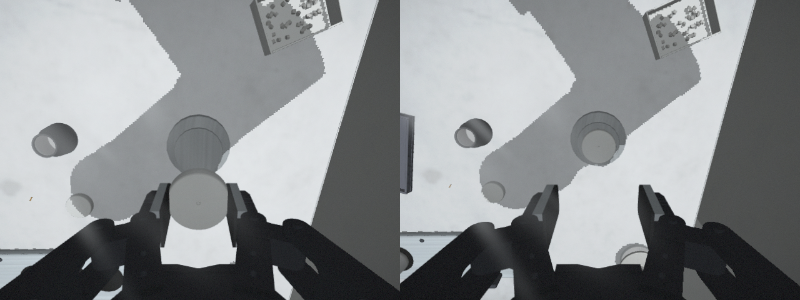

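```bash
python3 - <<'E'
from h import *
im=cv2.imread("pics/w10.png")[165:275,265:365]; s=cv2.imread("pics/s10.png")[300:370,305:375]
cv2.imwrite("pics/c6.png",np.hstack([cv2.resize(im,(500,550),interpolation=2),cv2.copyMakeBorder(cv2.resize(s,(300,300),interpolation=2),0,250,0,0,0)]))
m=eyes.camera_model("wrist")
import json; json.dump({k:np.array(v).tolist() for k,v in m.items()},open("w10.json","w"))
E
```

```text
(no output)
```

View pics/c6.png

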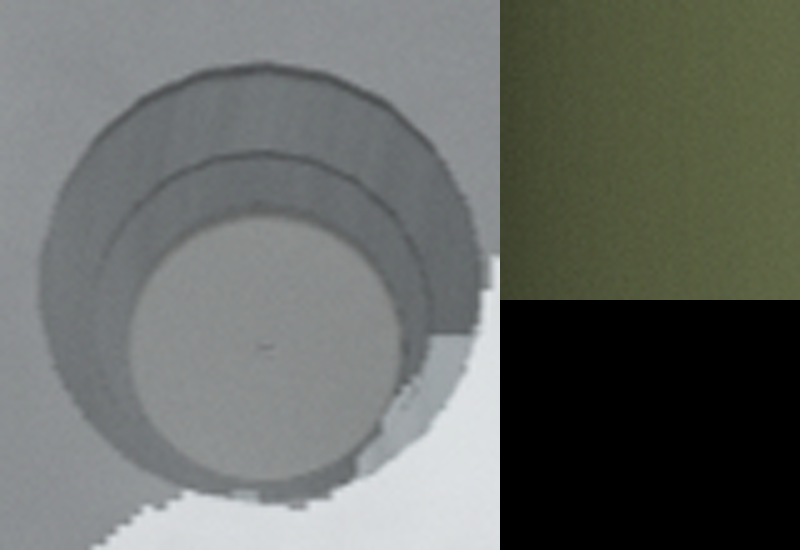

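```bash
python3 - <<'E'
from h import *
import json; m=json.load(open("w10.json"))
c=lambda a,b:(a/5+265,b/5+165)
r=lambda z,*q:np.round(cast(m,q,z)[:,:2]*1000,1)
print("pad",r(.042,c(265,347),c(130,347),c(402,347),c(265,214),c(265,482)))
print("top",r(.03,c(97,300),c(433,300),c(265,150)))
print("foot",r(.002,c(38,283),c(482,283),c(260,63),c(260,503)))
E
```

```text
pad [[442.  163.9]
 [444.2 144.6]
 [439.9 183.5]
 [422.6 161.8]
 [462.6 166.2]]
top [[440.9 138.5]
 [435.4 188.5]
 [415.7 161. ]]
foot [[446.7 126.9]
 [438.7 199.6]
 [406.9 159.3]
 [481.2 167.4]]
```

The pad lies centred and flat on the anvil, within about 1.5 mm. I'll return the two things now.

```bash
python3 - <<'E'
from h import *
def back(src,dst):
    claw.command_gripper(.85); over(src); down(src,.0005); claw.command_gripper(0.0); stat("grip"); up(src); place(dst,.0010,.85)
back(TAMB,AMB); back(TBOX,BOX)
manip.reach([.56,.04,.24],ori(D(96.3)))
snap("wrist","w11"); stat("end")
import json; json.dump({k:np.array(v).tolist() for k,v in eyes.camera_model("wrist").items()},open("w11.json","w"))
E
```

```text
grip 40.3 w 0.265 ff 58.7 F [ 0.5 -0.3  1.7] p [ 0.4773 -0.1981  0.0416]
down 44.1 w 0.265 ff 58.9 F [-2.1  0.9  4.8] p [ 0.6481 -0.0301  0.0506]
placed 45.9 w 0.85 ff 0.0 F [-0.1 -0.8 -0.6] p [ 0.6473 -0.0301  0.1881]
grip 48.9 w 0.487 ff 61.5 F [0.4 0.7 1.8] p [ 0.4874 -0.122   0.0257]
down 52.8 w 0.489 ff 62.0 F [-3.6  1.4  5.9] p [0.6363 0.0611 0.0346]
placed 54.6 w 0.848 ff 0.0 F [-0.  -0.8 -0.4] p [0.6358 0.0609 0.1882]
end 56.0 w 0.853 ff 0.0 F [-0.4  0.4  0.4] p [0.56   0.04   0.2394]
```

View pics/w11.png

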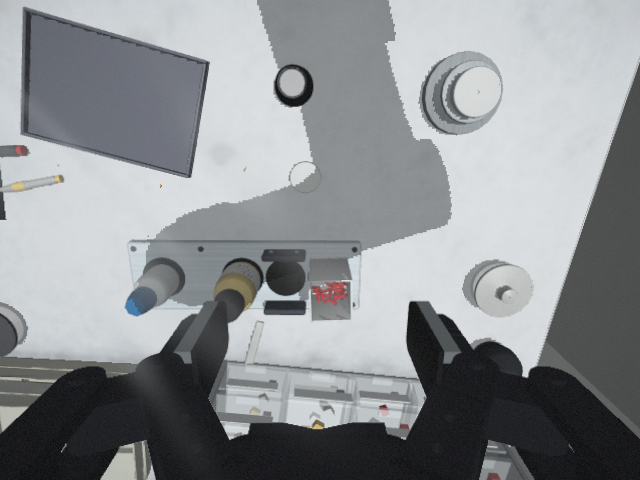

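Box, amber and small bottle are all upright on the stand, and the pad is on the anvil. I'll check how well they match the starting pictures with the arm clear.

```bash
python3 - <<'E'
from h import *
manip.goto_joints([1.505,.04,.085,0,-1.615,-.334])
import plant
for cam,boxes in (("side",{"box":(283,196,320,242),"amber":(316,168,343,208),"small":(342,147,366,184)}),("scene",{"box":(326,219,358,258),"amber":(370,226,396,272),"small":(408,242,434,285)})):
    _,im=snap(cam,cam+"_end"); o=cv2.imread(f"pics/{cam}0.png")
    for n,(a,b,c,d) in boxes.items():
        k=6; up=lambda i:cv2.resize(i,None,fx=k,fy=k,interpolation=cv2.INTER_CUBIC)
        r=cv2.matchTemplate(up(im[b-4:d+4,a-4:c+4]),up(o[b:d,a:c]),cv2.TM_CCOEFF_NORMED); _,v,_,l=cv2.minMaxLoc(r); print(cam,n,round(v,3),(np.array(l)/k-4).round(2))
a=[cv2.resize(cv2.imread(f"pics/{f}.png")[140:260,260:390],None,fx=3,fy=3) for f in ("side0","side_end")]
cv2.imwrite("pics/c7.png",np.hstack(a)); stat("t")
E
```

```text
side box 0.755 [0. 0.]
side amber 0.946 [0.5  0.33]
side small 0.999 [0. 0.]
scene box 0.937 [0. 0.]
scene amber 0.953 [-0.33  0.17]
scene small 0.998 [0. 0.]
t 58.3 w 0.848 ff 0.0 F [-0.4  0.4 -0.1] p [0.2341 0.5526 0.2316]
```

View pics/c7.png

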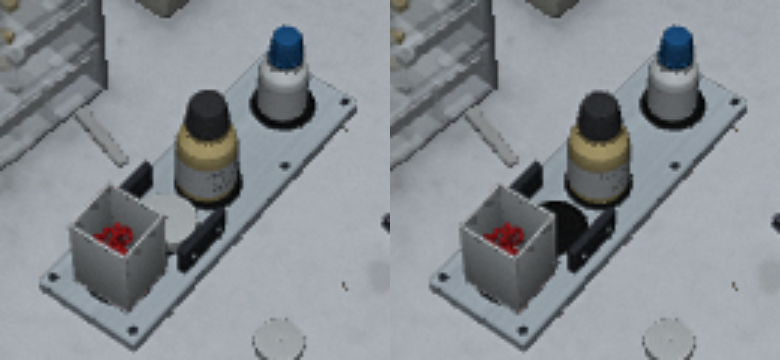

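The before and after crops match: box shift is 0 px, amber about 0.5 px (≤1 mm), and the small bottle has not moved. I'm handing in.

```bash
python3 -c "
from plant import manip
print(manip.sign_off())"
```

```text
the job is handed in; nothing more can be done
None
```

The job is handed in at about 58 s: the pad lies flat within about 1.5 mm of the anvil's centre, the box and amber bottle are back upright with no more than about 1 mm of shift in the images, and the small bottle, loupe and jar were left where they were.

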